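# Find the high spot of a record-deck platter with a dial gauge

### The job

This record deck's platter has just been screwed back on its hub and does not run true yet. Slide the dial gauge fully home so that its tip bears on the platter's rim, then, with a light fingertip on the platter's top face (never more than 15 N), turn it slowly, no faster than a turn in three seconds, to find the high spot of the rim, where the needle reads most. Stop the platter with the high spot at the gauge tip and let go, ready for tapping true; leave the gauge home, do not bump the tonearm, and leave the brass weight, the valve and the screwdriver where they are.

Things in the scene. Friction and masses are not known exactly. Their poses are not given: they have to be found in the camera images.
- platter_axis (a point): Point on the platter's turning axis, level with its top face, 125 mm above the table. Bare aluminium disc 300 mm in diameter, 28 mm thick, on a dark grey deck 360 x 450 mm whose top is 87 mm above the table. A fixed spindle 7 mm thick stands 14 mm proud at the centre; screw heads and a pin, up to 3 mm high, lie within 40 mm of it; from 50 mm out the top face is plain and free to touch.
- platter: The platter; a yellow pin 10 mm thick, 3 mm proud, 20 mm from the axis, marks its own x axis, z is up, origin on the axis at table level. Turns freely any way and any number of turns; drag of the bearing about 1 N at 100 mm radius, stays where left. It tilts: spots on its top face lie up to 2.7 mm above or below 125 mm; the rim runs about 1.5 mm off centre, to a side not known.
- gauge_handle (a point): Centre of the upright post on the gauge's slide, by which the gauge is pushed or pulled: steel, 14 mm thick, with a black ball of 18 mm on top at 152 mm; this point is 130 mm above the table and the post is free from 106 mm up. The gauge slides level, straight towards the platter's axis; behind the post (away from the platter) the slide and its rail stay below 106 mm.
- gauge (a joint): Travel of the gauge's slide in m: 0 drawn back, 0.025 fully home against its stop, where the tip always bears on the rim. It takes about 3 N to slide and stays where left.
- dial (a point): Centre of the gauge's white dial, 58 mm across with its case, facing up, 122 mm above the table, between handle and rim. The tip's rod points from here to the platter's axis, 109 mm above the table.
- needle (a joint): Red needle of the dial, rad: 0 with the tip free, growing clockwise (from above) as the rim pushes the tip in; one turn (6.28) is 6 mm. With the gauge home it reads between about 2.5 and 6 and swings once up and once down, smoothly, in each turn of the platter.
- gauge_tip (a point): The front of the small steel ball (6 mm) at the end of the gauge's rod, which bears on the rim when the gauge is home.
- tonearm: The deck's tonearm, parked and fixed beside the platter, a thin tube 280 mm long and up to 155 mm above the table; origin on the platter's axis at table level. Delicate: not to be touched.
- tonearm_mid (a point): Middle of the parked tonearm's tube, 137 mm above the table, 210 mm from the platter's axis.
- weight_mid (a point): Centre of a loose brass record weight, 66 mm across and 40 mm high, standing on the table. To be left alone.
- valve_mid (a point): Middle of a loose glass radio valve, 44 mm across and 97 mm tall, standing on the table. To be left alone.
- driver_mid (a point): Near the middle of a loose yellow screwdriver, 160 mm long, lying on the table. To be left alone.

How it is judged:
On the way:
1. the gauge is slid fully home (within 1.5 mm of its stop) (value of joint gauge above 0.0235 m), for 0.2 s.
At the end, for the whole second after the job is handed in: The gauge is within 1.5 mm of its stop, the rim's high spot is at the gauge tip (about 20 degrees either way: the tip is pushed out to within 0.1 mm of its farthest), and the platter is at rest and let go (value of joint gauge above 0.0235 m and horizontal distance between gauge_tip and platter_axis above 0.15116 m and angular speed of platter below 0.05 rad/s); the robot touches nothing.
It fails at once if the platter is pressed or pushed with more than 15 N (contact force between platter and the fingers above 15 N or contact force between platter and the arm above 15 N).
It fails at once if the platter is spun faster than 2.1 rad/s (a turn in three seconds) (angular speed of platter above 2.1 rad/s).
It fails at once if the tonearm is bumped (contact force between tonearm and the fingers above 2 N or contact force between tonearm and the arm above 2 N).
It fails at once if the weight, the valve or the screwdriver is moved by more than 15 mm (distance of any of weight_mid, valve_mid, driver_mid from where it was at the start of the episode above 0.015 m).
It also fails if it takes over 72 s, if anything falls off the work surface, if the arm or the gripper's body presses on something with over 40 N, if the wrist force passes 120 N, or if a joint passes its speed limit or range.

### The arm

A 6-joint arm with a two-finger parallel gripper is mounted at the origin on the work surface. World frame = base frame: x ahead of the robot, y to its left, z up, the work surface at z = 0. Lengths are in m, angles in rad, forces in N, time in s.
With the tool pointing down it reaches from about 0.325 to 0.875 m from the base axis. Payload 4.4 kg.
Tool frame: the origin (TCP) lies on the front face of the gripper's body, between the roots of the fingers; the fingertips stand 73 mm ahead of it and the grasp point (between the pads) lies 54 mm ahead of it; z points along the fingers, y is the direction in which the jaws open and shut (so a half turn about z gives the same grasp; the last joint's range is limited). The gripper opens to 85 mm and grips with 20 to 120 N. Pads are 22 mm wide; open, the fingers measure 114 mm over their backs; the gripper's body (76 mm by 85 mm) begins 54 mm behind the grasp point. The pads swing forward as they close: fully open they stand 13 mm farther back than shut.
Start: joints at [-1.264, 0.207, 1.542, -0, 1.393, -0.15], TCP at [0.254, -0.516, 0.304] pointing down, gripper open.
Joint ranges: [-2.73, 2.73], [-0.86, 2.22], [0.23, 2.46], [-1.11, 4.25], [0.08, 2.63], [-2.82, 2.82]. Speed limits (rad/s): [2.79, 2.79, 3.14, 3.14, 3.14, 3.14].

### API

Orientations are given as a rotation vector (axis times angle).
In Python, from cell import monitor, get_image, camera_params, arm gives the robot as it stands.
- The arm moves only by the tool carry_out, never from a script. Its argument "deltas" is a list of rows, each an object with "delta_pos": the shift along the tool's x, y, z in m, a list of three; "yaw": the turn about the tool's z in rad. A call has 1 to 10 rows; each row is the pose to reach, as a shift and turn from the pose commanded when the call began, along the tool's axes at that moment; what a row does not reach only later rows make up. A row lasts 1/12 s, in which the tool goes at most 41.7 mm and 7.16 degrees, less where a joint would pass 70% of its speed; a pose out of reach is approached as far as the arm can. A call with a gripper value outside its range is refused whole. "claw" is the finger opening in m, from 0 to 0.0854, set as the call begins (left out, the last holds). The fingers move at their own pace and stop on an object; "grip_force" is the grip in N (left out, the last holds). Time passes only in rows, so rows that repeat a pose let the fingers close. It gives the time, the measured TCP pose, the force and the opening at its end, in the units of the state.
- monitor.state(): the state, without advancing time (a new reading comes with each control period).
- get_image(name): name is "side" or "top"; returns the picture (420x560x3 uint8, red, green, blue); there is no depth.
- camera_params(name): a dict with "vfov" (degrees; the focal length in pixels is half the picture's height over the tangent of half this angle, whatever the lens; pixels are square), "cx", "cy" (the principal point, pixels), "T" (4x4, takes a point from camera to world coordinates). Camera axes: x right, y up, looking along -z (the intrinsics and any distortion apply to the point x, -y, -z); pixel columns grow to the right and rows downward; lengths in m; the calibration is good to about 2 mm. A picture is of the moment at which its call begins. camera_params takes no time and is no camera call.
- arm.job_done(): hands the job in, once; it reports no verdict.
The state is a dict: "time_s": time; "joint_positions": joint angles; "joint_vel": joint speeds; "tau": joint torques, N m; "position": TCP position; "tool_rot": TCP orientation; "force": force on the tool from outside, world axes, zero at the start; "torque": the same for the moment, N m; "gripper_width": opening from 0.0 (shut) to 1.0 (fully open).
Only numpy, scipy, OpenCV 4.12 (cv2) and the standard library are available. Lean on these libraries where they do the work, as an engineer would, in place of code of your own. Each camera call takes 0.05 s, during which the arm holds its last target. There are 200 camera calls.

## Working session

There is one attempt and no reset: what is moved stays moved. The work goes in short steps, Python scripts to look and compute and a tool call to move; the robot and the scene stay as the last step left them, time stands still between calls to the robot, and variables do not carry over. Pictures are saved under pics/ and viewed, about 8 in all and at most 12, crops included, and the job is handed in when it is done.

Besides the shell and the picture viewer there is one more tool, called as a command line: name --argument value ..., lists and objects as JSON in quotes. carry_out: Moves the arm, as the interface text tells. Its arguments: {"type":"object","properties":{"deltas":{"type":"array"},"claw":{"type":"number"},"grip_force":{"type":"number"}},"required":["deltas"]}

```bash
mkdir -p pics; ls; python3 - <<'E'
from cell import monitor,get_image,camera_params
import cv2
for n in("side","top"):
    p=camera_params(n);print(n,p)
    cv2.imwrite(f"pics/{n}0.png",cv2.resize(get_image(n)[:,:,::-1],(800,600),interpolation=cv2.INTER_CUBIC))
print(monitor.state())
E
```

```text
pics
side {'vfov': 43.99373684733584, 'cx': 279.2393228150438, 'cy': 218.73393401681076, 'T': array([[ 0.90788876, -0.32639478,  0.26306739,  0.9225499 ],
       [ 0.41916934,  0.6979403 , -0.58066892, -0.64072037],
       [ 0.00592197,  0.63745257,  0.77046684,  1.08350277],
       [ 0.        ,  0.        ,  0.        ,  1.        ]])}
top {'vfov': 56.88129895808132, 'cx': 279.8684277385478, 'cy': 206.52742443356937, 'T': array([[-0.02025284,  0.98580554, -0.16666513,  0.46853989],
       [-0.99933859, -0.01492451,  0.03316096,  0.0818258 ],
       [ 0.03020287,  0.1672265 ,  0.98545577,  1.08514565],
       [ 0.        ,  0.        ,  0.        ,  1.        ]])}
{'time_s': 0.1, 'joint_positions': array([-1.26449215e+00,  2.07334554e-01,  1.54284307e+00,  2.26260938e-05,
        1.39351319e+00, -1.50490502e-01]), 'joint_vel': array([-0.00082722, -0.0013685 , -0.00450446,  0.00223506,  0.00091243,
        0.00013273]), 'tau': array([ 6.83655594e-05, -3.84090865e+01, -2.92548144e+01, -1.20762297e-04,
        4.87156343e-03,  3.29421503e-06]), 'position': array([ 0.2534497 , -0.51551679,  0.30282669]), 'tool_rot': array([-3.05796937e+00, -7.10829134e-01,  2.21485474e-04]), 'force': array([-0.52497429,  0.96345006, -0.28962627]), 'torque': array([ 0.00659816, -0.00316568,  0.02450729]), 'gripper_width': 0.9991464594753958}
```

View pics/top0.png

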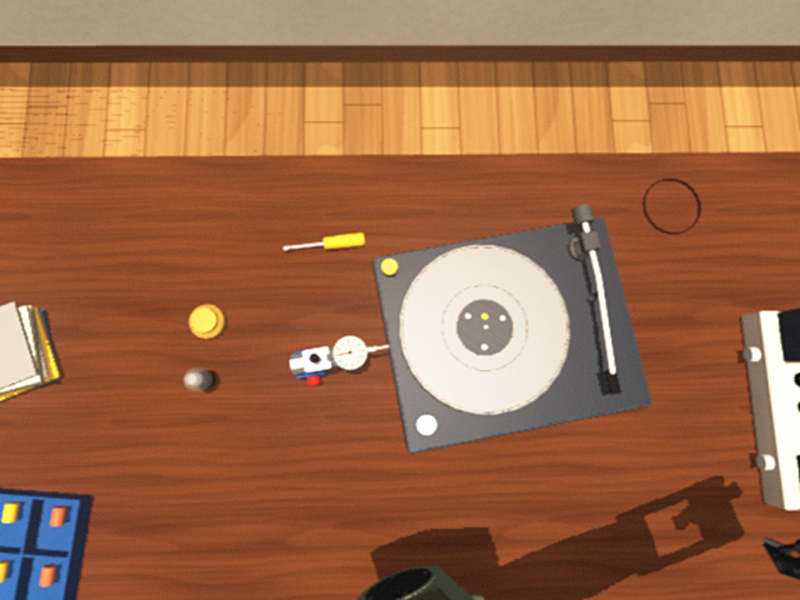

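View pics/side0.png

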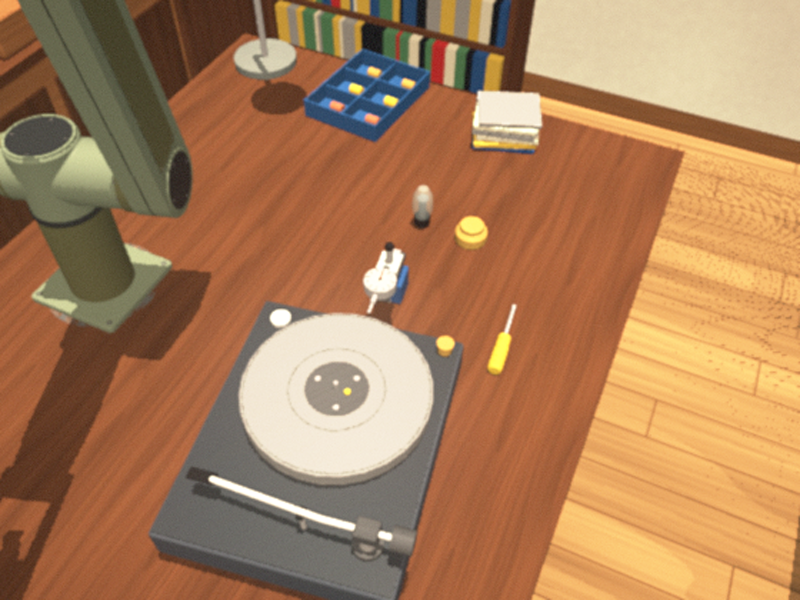

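The top view shows the spindle at (486,327), the yellow pin at (484,317), the handle ball at (315,354) and the dial at (350,352), with the tonearm on the right at x≈605. The side view agrees: ball (389,247), dial (379,282), spindle (336,383).

```bash
cat > h.py <<'E'
import numpy as np,cv2
from cell import monitor,get_image,camera_params
def ray(n,u,v):
    p=camera_params(n);f=210/np.tan(np.radians(p["vfov"]/2))
    d=p["T"][:3,:3]@np.array([(u-p["cx"])/f,-(v-p["cy"])/f,-1]);return p["T"][:3,3],d
def at(n,u,v,z):
    o,d=ray(n,u,v);return o+d*(z-o[2])/d[2]
def pix(n,P):
    p=camera_params(n);f=210/np.tan(np.radians(p["vfov"]/2))
    c=p["T"][:3,:3].T@(np.array(P)-p["T"][:3,3]);return np.array([p["cx"]-f*c[0]/c[2],p["cy"]+f*c[1]/c[2]])
def crop(n,fn,u,v,w,h,s):
    im=get_image(n)[:,:,::-1];u0,v0=int(u-w/2),int(v-h/2)
    cv2.imwrite(fn,cv2.resize(im[v0:v0+h,u0:u0+w],None,fx=s,fy=s,interpolation=cv2.INTER_CUBIC));print(fn,"origin",u0,v0,"scale",s)
E
python3 - <<'E'
from h import *
k=.7
for n,L in(("top",dict(spindle=(486,326,.139),pin=(484.5,317,.128),ball=(315,354,.152),dial=(350,352,.122),tone=(605,300,.137),L=(400,330,.125),R=(570,328,.125),T=(484,244,.125),B=(487,414,.125))),("side",dict(spindle=(336,382,.139),pin=(347.5,391,.128),ball=(389,247,.15),dial=(379,282,.122)))):
    for a,(u,v,z) in L.items(): print(n,a,at(n,u*k,v*k,z).round(4))
crop("top","pics/c1.png",245,240,120,60,6.5)
E
```

```text
top spindle [ 0.5721 -0.0977  0.139 ]
top pin [ 0.5892 -0.0978  0.128 ]
top ball [0.5286 0.1943 0.152 ]
top dial [0.5328 0.1376 0.122 ]
top tone [ 0.6146 -0.31    0.137 ]
top L [0.5692 0.0504 0.125 ]
top R [ 0.5676 -0.2486  0.125 ]
top T [ 0.7216 -0.1036  0.125 ]
top B [ 0.423 -0.095  0.125]
side spindle [ 0.5707 -0.0951  0.139 ]
side pin [ 0.5904 -0.096   0.128 ]
side ball [0.5253 0.1912 0.15  ]
side dial [0.534  0.1317 0.122 ]
pics/c1.png origin 185 210 scale 6.5
```

View pics/c1.png

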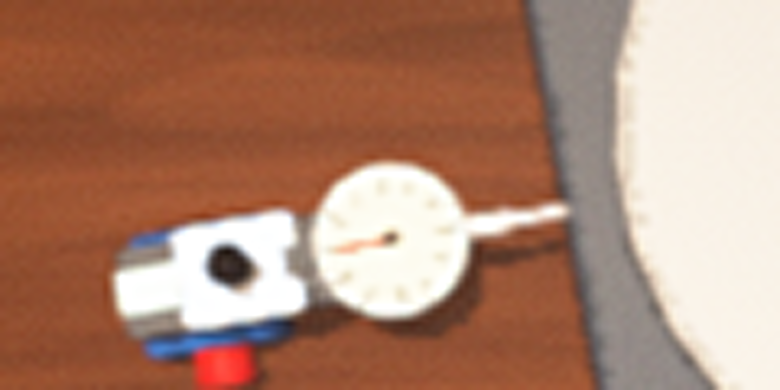

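Ball at about (0.525, 0.194), axis at about (0.571, -0.097). The needle at zero points toward the handle. Next I work out the push approach with shut fingers.

```bash
cat >> h.py <<'E'
from scipy.spatial.transform import Rotation as Ro
def rel(targets,base=None):
    s=monitor.state();R=Ro.from_rotvec(s["tool_rot"]).as_matrix();b=s["position"] if base is None else np.array(base)
    return [(R.T@(np.array(t)-b)).round(4).tolist() for t in targets]
E
python3 - <<'E'
from h import *
b=at("top",220.7,250.8,.152);print(b, at("top",245,246.9,.122))
A=np.array([.571,-.097]);d=A-b[:2];d/=np.linalg.norm(d);print("d",d)
s=monitor.state();R=Ro.from_rotvec(s["tool_rot"]).as_matrix();print(R.round(3))
td=R.T@np.r_[d,0];print("yaw to align y", np.arctan2(-td[0],td[1]))
B=b[:2]-d*.045;print("pre",B);print(rel([[*B,.30],[*B,.192]]))
E
```

```text
[0.52142421 0.19375297 0.152     ] [0.53160004 0.13763034 0.122     ]
d [ 0.16808245 -0.98577294]
[[ 0.897  0.441 -0.001]
 [ 0.441 -0.897  0.002]
 [ 0.    -0.002 -1.   ]]
yaw to align y 0.28792101341245163
pre [0.5138605  0.23811275]
[[0.5661, -0.5616, 0.0041], [0.5661, -0.5614, 0.1121]]
```

carry_out --deltas '[{"delta_pos":[0.566,-0.561,0.0],"yaw":0.288},{"delta_pos":[0.566,-0.561,0.0],"yaw":0.288},{"delta_pos":[0.566,-0.561,0.0],"yaw":0.288},{"delta_pos":[0.566,-0.561,0.0],"yaw":0.288},{"delta_pos":[0.566,-0.561,0.0],"yaw":0.288},{"delta_pos":[0.566,-0.561,0.0],"yaw":0.288},{"delta_pos":[0.566,-0.561,0.0],"yaw":0.288},{"delta_pos":[0.566,-0.561,0.0],"yaw":0.288},{"delta_pos":[0.566,-0.561,0.0],"yaw":0.288},{"delta_pos":[0.566,-0.561,0.0],"yaw":0.288}]' --claw 0 --grip_force 20

```text
time_s: 0.98
position: [0.3898, -0.1202, 0.3038]
tool_rot: [3.13, 0.264, 0.001]
force: [0.8, -0.5, -0.5]
gripper_width: 0.004
```

```bash
python3 -c "
from h import *
print(rel([[.5139,.238,.30]]),monitor.state()['position'])"
```

```text
[[0.1824, -0.3324, 0.0038]] [ 0.38976954 -0.12023331  0.30383118]
```

carry_out --deltas '[{"delta_pos":[0.182,-0.332,0.004],"yaw":0},{"delta_pos":[0.182,-0.332,0.004],"yaw":0},{"delta_pos":[0.182,-0.332,0.004],"yaw":0},{"delta_pos":[0.182,-0.332,0.004],"yaw":0},{"delta_pos":[0.182,-0.332,0.004],"yaw":0},{"delta_pos":[0.182,-0.332,0.004],"yaw":0},{"delta_pos":[0.182,-0.332,0.004],"yaw":0},{"delta_pos":[0.182,-0.332,0.004],"yaw":0},{"delta_pos":[0.182,-0.332,0.004],"yaw":0},{"delta_pos":[0.182,-0.332,0.004],"yaw":0}]'

```text
time_s: 1.82
position: [0.5142, 0.2413, 0.2991]
tool_rot: [-3.126, -0.273, -0.001]
force: [-0.0, 0.3, -0.8]
gripper_width: 0.002
```

```bash
python3 -c "
from h import *
print(rel([[.5139,.238,.30],[.5139,.238,.192]]),monitor.state()['position'])
b=at('top',220.7,250.8,.152);s=monitor.state();R=Ro.from_rotvec(s['tool_rot']).as_matrix();print(R.round(3))"
```

```text
[[-0.0009, 0.0032, -0.0009], [-0.001, 0.0035, 0.1071]] [0.51423472 0.24129538 0.29910043]
[[ 0.985  0.173  0.   ]
 [ 0.173 -0.985  0.003]
 [ 0.001 -0.003 -1.   ]]
```

carry_out --deltas '[{"delta_pos":[0,0,0.04],"yaw":0},{"delta_pos":[0,0,0.08],"yaw":0},{"delta_pos":[0,0,0.106],"yaw":0},{"delta_pos":[0,0,0.106],"yaw":0},{"delta_pos":[0,0,0.106],"yaw":0}]'

```text
time_s: 2.23
position: [0.5121, 0.2349, 0.1922]
tool_rot: [3.129, 0.264, -0.008]
force: [0.6, 1.3, -0.7]
gripper_width: -0.002
```

```bash
python3 -c "
from h import *
print(monitor.state()['position'],monitor.state()['force'])
crop('side','pics/s1.png',265,190,120,80,6)"
```

```text
[0.51213137 0.23493411 0.19215868] [ 0.55362728  1.26012911 -0.71959386]
pics/s1.png origin 205 150 scale 6
```

View pics/s1.png

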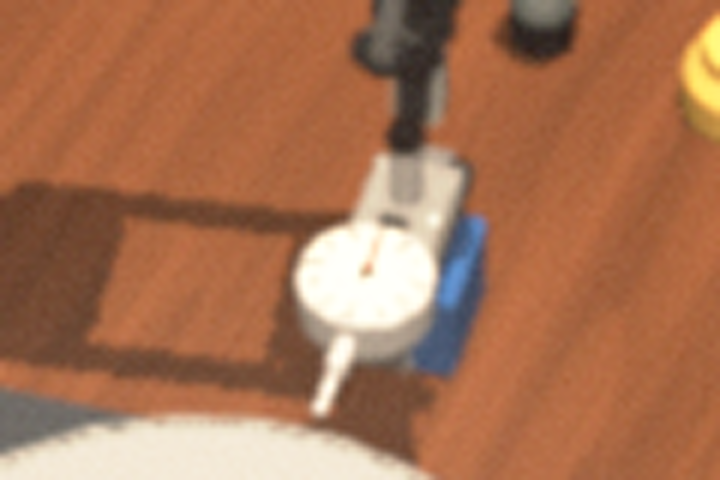

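The shut fingers stand directly behind the black ball (ball at crop (405,135)), lined up with the slide. Now I push toward the platter.

carry_out --deltas '[{"delta_pos":[0,0.004,0],"yaw":0},{"delta_pos":[0,0.008,0],"yaw":0},{"delta_pos":[0,0.012,0],"yaw":0},{"delta_pos":[0,0.016,0],"yaw":0},{"delta_pos":[0,0.02,0],"yaw":0},{"delta_pos":[0,0.024,0],"yaw":0},{"delta_pos":[0,0.028,0],"yaw":0},{"delta_pos":[0,0.031,0],"yaw":0}]'

```text
time_s: 2.95
position: [0.5191, 0.2049, 0.1944]
tool_rot: [-3.13, -0.265, -0.002]
force: [-0.2, 2.4, 2.3]
gripper_width: -0.004
```

carry_out --deltas '[{"delta_pos":[0,0.003,0],"yaw":0},{"delta_pos":[0,0.006,0],"yaw":0},{"delta_pos":[0,0.009,0],"yaw":0}]'

```text
time_s: 3.2
position: [0.5203, 0.1965, 0.194]
tool_rot: [-3.129, -0.264, -0.001]
force: [-1.7, 10.3, 3.2]
gripper_width: 0.001
```

carry_out --deltas '[{"delta_pos":[0,0.003,0],"yaw":0},{"delta_pos":[0,0.006,0],"yaw":0}]'

```text
time_s: 3.37
position: [0.5205, 0.1954, 0.1943]
tool_rot: [-3.117, -0.261, -0.0]
force: [-3.1, 27.4, 2.3]
gripper_width: 0.004
```

carry_out --deltas '[{"delta_pos":[0,0.002,0],"yaw":0},{"delta_pos":[0,0.002,0],"yaw":0}]'

```text
time_s: 3.53
position: [0.5204, 0.1952, 0.1943]
tool_rot: [-3.114, -0.262, -0.001]
force: [-2.8, 26.7, 2.3]
gripper_width: -0.002
```

It has hit the stop at 27 N. I'll back off, lift and check.

carry_out --deltas '[{"delta_pos":[0,-0.02,0],"yaw":0},{"delta_pos":[0,-0.04,0],"yaw":0},{"delta_pos":[0,-0.04,-0.03],"yaw":0},{"delta_pos":[0,-0.04,-0.065],"yaw":0},{"delta_pos":[0,-0.04,-0.065],"yaw":0}]'

```text
time_s: 3.95
position: [0.5178, 0.2282, 0.2651]
tool_rot: [-3.13, -0.266, -0.016]
force: [0.7, 0.2, 1.8]
gripper_width: 0.001
```

```bash
python3 -c "
from h import *
print(monitor.state()['position'],monitor.state()['force'])
a=get_image('top')[:,:,::-1][205:285,200:300];b=get_image('side')[:,:,::-1][155:235,220:320]
cv2.imwrite('pics/c2.png',cv2.resize(np.vstack([a,b]),None,fx=5,fy=3.75*1.0,interpolation=cv2.INTER_CUBIC) if 0 else cv2.resize(np.hstack([a,b]),None,fx=4,fy=4,interpolation=cv2.INTER_CUBIC))"
```

```text
[0.51777178 0.22819643 0.2650882 ] [0.65878259 0.17323134 1.82528459]
```

View pics/c2.png

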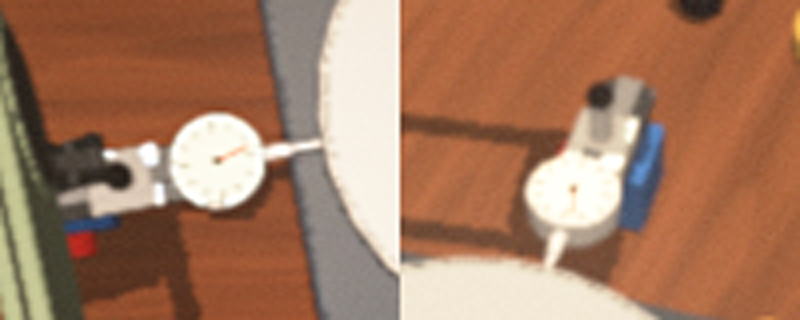

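The gauge is home with its tip on the rim: in the top crop the dial centre is at (217,160) and the needle points to (243,150), so it reads about 3.0, near its low. Now to the platter, using an automatic needle reader.

```bash
cat >> h.py <<'E'
A=np.array([.571,-.097])
def needle(n,save=None,z=.123):
    # rectify the dial plane (0.5 mm/px, image x=-y world, y=-x world: seen from above), find red
    im=get_image(n);cd=np.array(DC);S=160
    g=(np.arange(S)-S/2)*.0005
    q=np.array([[-.04,-.04],[.04,-.04],[.04,.04],[-.04,.04]])
    src=np.float32([pix(n,[cd[0]-b,cd[1]-a,z]) for a,b in q]);dst=np.float32([[a/.0005+80,b/.0005+80] for a,b in q])
    w=cv2.warpPerspective(im,cv2.getPerspectiveTransform(src,dst),(S,S),flags=cv2.INTER_CUBIC)
    hsv=cv2.cvtColor(w,cv2.COLOR_RGB2HSV);white=((hsv[...,1]<70)&(hsv[...,2]>150)).astype(np.uint8)
    f=w.astype(float);red=np.clip(f[...,0]-.5*(f[...,1]+f[...,2])-28,0,None)
    yy,xx=np.mgrid[:S,:S]-80.;c=CEN[n];xx-=c[0];yy-=c[1];r=np.hypot(xx,yy);m=(r<22)*(r>5)*red
    if save: cv2.imwrite(save,cv2.resize(w[:,:,::-1],None,fx=3,fy=3))
    v=np.array([(m*xx/r.clip(1)).sum(),(m*yy/r.clip(1)).sum()]);
    th=np.arctan2(v[1],v[0])-Z0
    return round(th%(2*np.pi),3),round(m.sum()),round(np.hypot(*v)/max(m.sum(),1),2)
d=np.array([.165,-.986]);DC=np.array([.5325,.1365])+.025*d
Z0=np.arctan2(d[0],d[1])  # image direction toward the handle: world -d -> (x_im,y_im)=(d_y,d_x)
CEN={"top":(0,0),"side":(0,0)}
E
python3 - <<'E'
from h import *
for n in("top","side"): print(n,needle(n,f"pics/n_{n}.png"))
cv2.imwrite("pics/n.png",np.hstack([cv2.imread(f"pics/n_{n}.png") for n in("top","side")])[:,:790])
print(rel([[.476,-.152,.265]]))
E
```

```text
top (np.float64(2.261), 3632, np.float64(0.67))
side (np.float64(6.125), 1848, np.float64(0.83))
[[-0.1009, 0.3671, -0.0069]]
```

View pics/n.png

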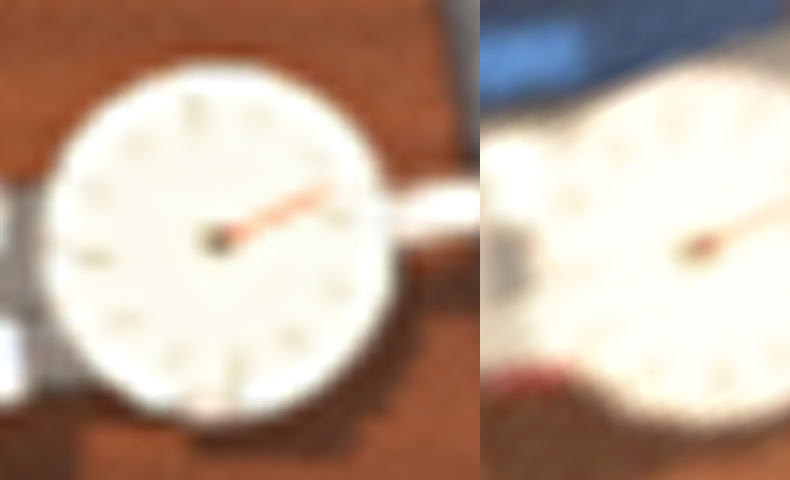

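Needle reads about 2.83: dial centre at (217,240), tip (325,188), zero mark (90,257). I'll correct the centres and go to the platter.

```bash
sed -i 's/"top":(0,0),"side":(0,0)/"top":(-7.5,0),"side":(-5.7,2.3)/; s/(r<22)\*(r>5)/(r<34)*(r>7)/; s/f\[...,0\]-.5\*(f\[...,1\]+f\[...,2\])-28/f[...,0]-f[...,1]-30/' h.py; python3 - <<'E'
from h import *
for n in("top","side"): print(n,needle(n))
E
```

```text
top (np.float64(2.891), 1554, np.float64(0.99))
side (np.float64(2.762), 5, np.float64(0.99))
```

carry_out --deltas '[{"delta_pos":[-0.101,0.367,0],"yaw":0},{"delta_pos":[-0.101,0.367,0],"yaw":0},{"delta_pos":[-0.101,0.367,0],"yaw":0},{"delta_pos":[-0.101,0.367,0],"yaw":0},{"delta_pos":[-0.101,0.367,0],"yaw":0},{"delta_pos":[-0.101,0.367,0],"yaw":0},{"delta_pos":[-0.101,0.367,0],"yaw":0},{"delta_pos":[-0.101,0.367,0],"yaw":0},{"delta_pos":[-0.101,0.367,0],"yaw":0},{"delta_pos":[-0.101,0.367,0],"yaw":0}]'

```text
time_s: 5.08
position: [0.4755, -0.1569, 0.2579]
tool_rot: [3.129, 0.254, -0.004]
force: [-0.3, 0.0, 0.5]
gripper_width: -0.004
```

```bash
python3 - <<'E'
from h import *
for n in("top","side"): print(n,needle(n))
s=monitor.state();print(s["position"],s["force"],Ro.from_rotvec(s["tool_rot"]).as_matrix().round(3))
E
```

```text
top (np.float64(2.888), 978, np.float64(0.99))
side (np.float64(2.777), 11, np.float64(0.99))
[ 0.47587167 -0.15289     0.25760855] [-0.16902067  0.99140546  0.27212113] [[ 0.987  0.163 -0.002]
 [ 0.163 -0.987  0.001]
 [-0.002 -0.002 -1.   ]]
```

carry_out --deltas '[{"delta_pos":[0,0,0.025],"yaw":0},{"delta_pos":[0,0,0.045],"yaw":0},{"delta_pos":[0,0,0.053],"yaw":0},{"delta_pos":[0,0,0.055],"yaw":0},{"delta_pos":[0,0,0.055],"yaw":0},{"delta_pos":[0,0,0.055],"yaw":0}]'

```text
time_s: 5.68
position: [0.4775, -0.1505, 0.2046]
tool_rot: [3.13, 0.267, 0.001]
force: [0.7, -0.9, -0.6]
gripper_width: -0.004
```

carry_out --deltas '[{"delta_pos":[0,0,0.001],"yaw":0},{"delta_pos":[0,0,0.001],"yaw":0}]'

```text
time_s: 5.85
position: [0.4776, -0.1511, 0.204]
tool_rot: [3.129, 0.265, 0.003]
force: [-0.4, -0.6, -1.1]
gripper_width: -0.002
```

carry_out --deltas '[{"delta_pos":[0,0,0.001],"yaw":0},{"delta_pos":[0,0,0.001],"yaw":0}]'

```text
time_s: 6.02
position: [0.4771, -0.1512, 0.2023]
tool_rot: [3.13, 0.265, 0.001]
force: [0.1, 0.7, -0.3]
gripper_width: -0.002
```

carry_out --deltas '[{"delta_pos":[0,0,0.001],"yaw":0},{"delta_pos":[0,0,0.001],"yaw":0}]'

```text
time_s: 6.18
position: [0.4768, -0.1511, 0.2008]
tool_rot: [-3.13, -0.265, 0.0]
force: [0.3, -0.1, 0.7]
gripper_width: -0.002
```

carry_out --deltas '[{"delta_pos":[0,0,0.0005],"yaw":0},{"delta_pos":[0,0,0.001],"yaw":0}]'

```text
time_s: 6.35
position: [0.4769, -0.1511, 0.1999]
tool_rot: [3.13, 0.265, 0.0]
force: [1.2, -0.2, -0.0]
gripper_width: 0.0
```

carry_out --deltas '[{"delta_pos":[0,0,0.0005],"yaw":0},{"delta_pos":[0,0,0.001],"yaw":0}]'

```text
time_s: 6.52
position: [0.4769, -0.1512, 0.1993]
tool_rot: [3.13, 0.265, -0.0]
force: [-2.4, 0.9, 7.8]
gripper_width: 0.002
```

carry_out --deltas '[{"delta_pos":[0,0,0.0005],"yaw":0},{"delta_pos":[0,0,0.0005],"yaw":0}]'

```text
time_s: 6.68
position: [0.4771, -0.1514, 0.1993]
tool_rot: [3.13, 0.265, 0.0]
force: [-1.9, 0.3, 6.5]
gripper_width: -0.0
```

carry_out --deltas '[{"delta_pos":[0,0,0.0005],"yaw":0},{"delta_pos":[0,0,0.0005],"yaw":0}]'

```text
time_s: 6.85
position: [0.4772, -0.1516, 0.1993]
tool_rot: [3.129, 0.265, 0.001]
force: [-2.9, -0.2, 7.8]
gripper_width: -0.002
```

Contact at about 7 N. Now generating a slow arc.

```bash
cat >> h.py <<'E'
def arc(total,r=None):
    s=monitor.state();p=s["position"][:2]-A;print("phi",np.degrees(np.arctan2(p[1],p[0])),"r",np.hypot(*p),"t",s["time_s"],"f",s["force"].round(1),"z",s["position"][2])
    a=2*np.arctan2(s["tool_rot"][1],s["tool_rot"][0]);R=np.array([[np.cos(a),np.sin(a)],[np.sin(a),-np.cos(a)]])
    if np.hypot(*p)<.03:return
    pr=np.array([.02,.08,.18,.31,.45,.59,.73,.86,.95,1.])
    for q in pr*total:
        c,sn=np.cos(q),np.sin(q);print((R.T@(np.array([[c,-sn],[sn,c]])@p-p)).round(4).tolist(),end=" ")
    print()
E
python3 - <<'E'
from h import *
print(needle("top"));arc(.6)
E
```

```text
(np.float64(2.899), 1032, np.float64(0.99))
phi -149.78909316307303 r 0.10852235117124404 t 6.9 f [-3.7  0.2  7.5] z 0.19932418277497616
[0.0005, 0.0012] [0.0019, 0.0048] [0.0047, 0.0107] [0.0088, 0.0181] [0.0138, 0.0257] [0.0195, 0.0329] [0.0257, 0.0395] [0.032, 0.0452] [0.0366, 0.0488] [0.0392, 0.0507]
```

carry_out --deltas '[{"delta_pos":[0.0005,0.001,0],"yaw":0},{"delta_pos":[0.002,0.005,0],"yaw":0},{"delta_pos":[0.005,0.011,0],"yaw":0},{"delta_pos":[0.009,0.018,0],"yaw":0},{"delta_pos":[0.014,0.0255,0],"yaw":0},{"delta_pos":[0.0195,0.033,0],"yaw":0},{"delta_pos":[0.0255,0.0395,0],"yaw":0},{"delta_pos":[0.032,0.045,0],"yaw":0},{"delta_pos":[0.0365,0.049,0],"yaw":0},{"delta_pos":[0.039,0.0505,0],"yaw":0}]'

```text
time_s: 7.73
position: [0.5251, -0.1953, 0.1993]
tool_rot: [3.128, 0.264, 0.003]
force: [-1.7, -0.1, 8.4]
gripper_width: -0.0
```

```bash
python3 - <<'E'
from h import *
print(needle("top"));arc(.8)
cv2.imwrite("pics/hub.png",get_image("top")[:,:,::-1])
E
```

```text
(np.float64(3.675), 2603, np.float64(0.99))
phi -114.81478234910286 r 0.10852189754709582 t 7.7833 f [ 0.7 -0.9  3.9] z 0.19935191897502774
[0.0014, 0.001] [0.0058, 0.0037] [0.0135, 0.0079] [0.0238, 0.0123] [0.0355, 0.0159] [0.0474, 0.0182] [0.0595, 0.019] [0.0708, 0.0187] [0.0785, 0.0177] [0.0828, 0.0169]
```

Needle rises (2.90 → 3.68), so the platter turns and this is the right direction. Continuing.

carry_out --deltas '[{"delta_pos":[0.0015,0.001,0.0002],"yaw":0},{"delta_pos":[0.006,0.0035,0.0003],"yaw":0},{"delta_pos":[0.0135,0.008,0.0003],"yaw":0},{"delta_pos":[0.024,0.0125,0.0003],"yaw":0},{"delta_pos":[0.0355,0.016,0.0003],"yaw":0},{"delta_pos":[0.0475,0.018,0.0003],"yaw":0},{"delta_pos":[0.0595,0.019,0.0003],"yaw":0},{"delta_pos":[0.071,0.0185,0.0003],"yaw":0},{"delta_pos":[0.0785,0.0175,0.0003],"yaw":0},{"delta_pos":[0.083,0.017,0.0003],"yaw":0}]'

```text
time_s: 8.67
position: [0.61, -0.1977, 0.1992]
tool_rot: [3.128, 0.265, 0.004]
force: [-2.8, -0.9, 7.8]
gripper_width: 0.0
```

```bash
python3 - <<'E'
from h import *
print(needle("top"));arc(.8)
E
```

```text
(np.float64(4.823), 204, np.float64(0.99))
phi -68.43358075915876 r 0.10793538330754664 t 8.7167 f [ 2.1 -0.8  3.8] z 0.19929555065145993
[0.0017, -0.0004] [0.0067, -0.0016] [0.0149, -0.0043] [0.0252, -0.0087] [0.0358, -0.0146] [0.0456, -0.0216] [0.0546, -0.0297] [0.062, -0.0381] [0.0667, -0.0444] [0.069, -0.048]
```

carry_out --deltas '[{"delta_pos":[0.0015,-0.0005,0.0002],"yaw":0},{"delta_pos":[0.0065,-0.0015,0.0003],"yaw":0},{"delta_pos":[0.015,-0.0045,0.0003],"yaw":0},{"delta_pos":[0.025,-0.0085,0.0003],"yaw":0},{"delta_pos":[0.036,-0.0145,0.0003],"yaw":0},{"delta_pos":[0.0455,-0.0215,0.0003],"yaw":0},{"delta_pos":[0.0545,-0.0295,0.0003],"yaw":0},{"delta_pos":[0.062,-0.038,0.0003],"yaw":0},{"delta_pos":[0.0665,-0.0445,0.0003],"yaw":0},{"delta_pos":[0.069,-0.048,0.0003],"yaw":0}]'

```text
time_s: 9.55
position: [0.6701, -0.138, 0.1991]
tool_rot: [3.128, 0.266, 0.006]
force: [0.1, -1.9, 6.0]
gripper_width: 0.002
```

```bash
python3 - <<'E'
from h import *
print(needle("top"));arc(.5)
E
```

```text
(np.float64(5.457), 2523, np.float64(0.99))
phi -22.08034730874131 r 0.10717362178445225 t 9.6 f [2.6 1.8 5.2] z 0.19913742467410478
[0.0006, -0.0009] [0.0022, -0.0037] [0.0047, -0.0084] [0.0076, -0.0147] [0.0103, -0.0217] [0.0125, -0.0289] [0.0142, -0.0362] [0.0153, -0.0431] [0.0158, -0.0479] [0.0159, -0.0506]
```

carry_out --deltas '[{"delta_pos":[0.0005,-0.001,0.0001],"yaw":0},{"delta_pos":[0.002,-0.0035,0.0002],"yaw":0},{"delta_pos":[0.0045,-0.0085,0.0002],"yaw":0},{"delta_pos":[0.0075,-0.0145,0.0002],"yaw":0},{"delta_pos":[0.0105,-0.0215,0.0002],"yaw":0},{"delta_pos":[0.0125,-0.029,0.0002],"yaw":0},{"delta_pos":[0.014,-0.036,0.0002],"yaw":0},{"delta_pos":[0.0155,-0.043,0.0002],"yaw":0},{"delta_pos":[0.016,-0.048,0.0002],"yaw":0},{"delta_pos":[0.016,-0.0505,0.0002],"yaw":0}]'

```text
time_s: 10.43
position: [0.6771, -0.0856, 0.1991]
tool_rot: [3.129, 0.266, 0.007]
force: [1.5, -1.2, 4.9]
gripper_width: 0.0
```

```bash
python3 - <<'E'
from h import *
print(needle("top"));arc(.6)
E
```

```text
(np.float64(5.506), 801, np.float64(1.0))
phi 6.331298538901617 r 0.10673928628413594 t 10.4833 f [1.4 0.4 6.6] z 0.19906364965981924
[0.0001, -0.0013] [0.0002, -0.0051] [0.0001, -0.0115] [-0.0007, -0.0198] [-0.0022, -0.0286] [-0.0044, -0.0373] [-0.0074, -0.0458] [-0.0108, -0.0534] [-0.0134, -0.0585] [-0.0151, -0.0613]
```

carry_out --deltas '[{"delta_pos":[0,-0.0015,0.0001],"yaw":0},{"delta_pos":[0,-0.005,0.0002],"yaw":0},{"delta_pos":[0,-0.0115,0.0002],"yaw":0},{"delta_pos":[-0.0005,-0.02,0.0002],"yaw":0},{"delta_pos":[-0.002,-0.0285,0.0002],"yaw":0},{"delta_pos":[-0.0045,-0.0375,0.0002],"yaw":0},{"delta_pos":[-0.0075,-0.046,0.0002],"yaw":0},{"delta_pos":[-0.011,-0.0535,0.0002],"yaw":0},{"delta_pos":[-0.0135,-0.0585,0.0002],"yaw":0},{"delta_pos":[-0.015,-0.0615,0.0002],"yaw":0}]'

```text
time_s: 11.32
position: [0.6518, -0.0273, 0.199]
tool_rot: [3.129, 0.266, 0.007]
force: [1.1, -1.2, 6.1]
gripper_width: 0.0
```

```bash
python3 - <<'E'
from h import *
n,m,_=needle("top");print(n,m);arc(-.6)
s=monitor.state();p=s["position"][:2]-A
ph=np.radians([-149.8,-114.8,-68.4,-22.1,6.3,np.degrees(np.arctan2(p[1],p[0]))]);y=np.array([2.899,3.675,4.823,5.457,5.506,n])
M=np.c_[np.ones(6),np.cos(ph),np.sin(ph)];k=np.linalg.lstsq(M,y,rcond=None)[0];print(k,np.hypot(*k[1:]),"peak phi",np.degrees(np.arctan2(k[2],k[1])),(M@k-y).round(3))
E
```

```text
5.231 75
phi 41.10375178450846 r 0.10667517996759335 t 11.3667 f [0.2 0.2 7.6] z 0.1989190035727218
[0.0007, 0.0011] [0.0026, 0.0044] [0.0055, 0.0101] [0.0087, 0.0178] [0.0115, 0.0263] [0.0136, 0.035] [0.015, 0.0439] [0.0156, 0.0522] [0.0156, 0.0579] [0.0155, 0.0611] 
[ 4.14567665  1.43459303 -0.09968039] 1.4380519276030075 peak phi -3.9747168125595143 [ 0.057 -0.041 -0.057  0.055  0.055 -0.07 ]
```

Peak fitted at phi ≈ −4°. Turning back by about 0.78 rad.

```bash
python3 - <<'E'
from h import *
arc(-.78)
E
```

```text
phi 41.10375178450846 r 0.10667517996759335 t 11.3667 f [0.2 0.2 7.6] z 0.1989190035727218
[0.0009, 0.0014] [0.0033, 0.0058] [0.0069, 0.0133] [0.0107, 0.0234] [0.0136, 0.0347] [0.0152, 0.0462] [0.0156, 0.0579] [0.0148, 0.0686] [0.0136, 0.076] [0.0127, 0.0801]
```

carry_out --deltas '[{"delta_pos":[0.001,0.0015,0],"yaw":0},{"delta_pos":[0.0035,0.006,0],"yaw":0},{"delta_pos":[0.007,0.0135,0],"yaw":0},{"delta_pos":[0.0105,0.0235,0],"yaw":0},{"delta_pos":[0.0135,0.0345,0],"yaw":0},{"delta_pos":[0.015,0.046,0],"yaw":0},{"delta_pos":[0.0155,0.058,0],"yaw":0},{"delta_pos":[0.015,0.0685,0],"yaw":0},{"delta_pos":[0.0135,0.076,0],"yaw":0},{"delta_pos":[0.0125,0.08,0],"yaw":0}]'

```text
time_s: 12.2
position: [0.6775, -0.1053, 0.199]
tool_rot: [3.13, 0.263, 0.006]
force: [-0.9, 1.5, 7.0]
gripper_width: 0.003
```

```bash
python3 - <<'E'
from h import *
print(needle("top","pics/n2.png"));arc(.1)
E
```

```text
(np.float64(5.506), 823, np.float64(1.0))
phi -4.8694183517853595 r 0.10678992071763872 t 12.25 f [ 0.3 -0.9  6.5] z 0.19901772593553388
[0.0001, -0.0002] [0.0002, -0.0008] [0.0005, -0.0019] [0.0008, -0.0032] [0.0011, -0.0047] [0.0014, -0.0061] [0.0017, -0.0076] [0.0019, -0.009] [0.0021, -0.0099] [0.0021, -0.0105]
```

The needle reads 5.51, at the plateau, and phi is −4.9°. Lifting straight off.

carry_out --deltas '[{"delta_pos":[0,0,0],"yaw":0},{"delta_pos":[0,0,-0.002],"yaw":0},{"delta_pos":[0,0,-0.006],"yaw":0},{"delta_pos":[0,0,-0.03],"yaw":0},{"delta_pos":[0,0,-0.06],"yaw":0},{"delta_pos":[0,0,-0.1],"yaw":0},{"delta_pos":[0,0,-0.1],"yaw":0},{"delta_pos":[0,0,-0.1],"yaw":0}]'

```text
time_s: 12.92
position: [0.6778, -0.1044, 0.301]
tool_rot: [3.128, 0.265, 0.011]
force: [0.1, -0.6, -1.3]
gripper_width: -0.002
```

```bash
python3 - <<'E'
from h import *
print(needle("top","pics/n2.png"),needle("side"),monitor.state()["position"],monitor.state()["force"])
a=get_image('top')[:,:,::-1][165:290,200:360]
b=cv2.imread("pics/n2.png")
cv2.imwrite("pics/f.png",np.hstack([cv2.resize(a,(480,375),interpolation=cv2.INTER_CUBIC),cv2.resize(b,(315,375))]))
E
```

```text
(np.float64(5.508), 1594, np.float64(1.0)) (np.float64(3.307), 0, np.float64(0.0)) [ 0.67584803 -0.10397055  0.29600248] [-0.39630923 -0.54741509 -0.80753512]
```

View pics/f.png

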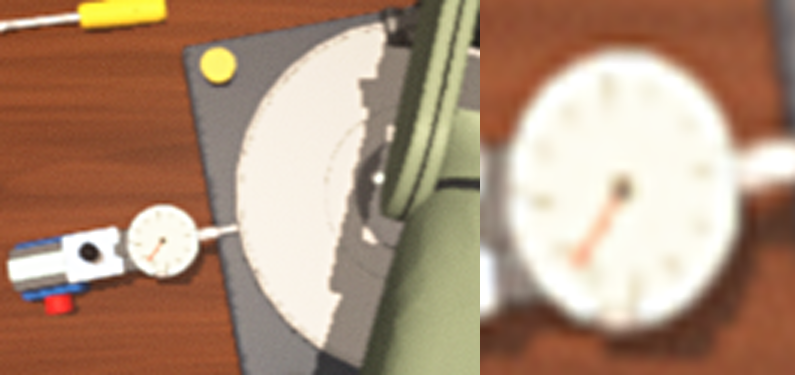

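Needle at 5.51, gauge home, tip on the rim. The arm hides the hub, so I'll move it aside to check the platter angle from the pin.

carry_out --deltas '[{"delta_pos":[-0.346,0.245,0],"yaw":0},{"delta_pos":[-0.346,0.245,0],"yaw":0},{"delta_pos":[-0.346,0.245,0],"yaw":0},{"delta_pos":[-0.346,0.245,0],"yaw":0},{"delta_pos":[-0.346,0.245,0],"yaw":0},{"delta_pos":[-0.346,0.245,0],"yaw":0},{"delta_pos":[-0.346,0.245,0],"yaw":0},{"delta_pos":[-0.346,0.245,0],"yaw":0},{"delta_pos":[-0.346,0.245,0],"yaw":0},{"delta_pos":[-0.346,0.245,0],"yaw":0}]'

```text
time_s: 13.9
position: [0.3794, -0.3989, 0.2946]
tool_rot: [-3.127, -0.265, 0.003]
force: [1.6, -0.7, -0.1]
gripper_width: -0.003
```

```bash
python3 - <<'E'
from h import *
def pin(im):
    f=im.astype(float);y=np.clip(np.minimum(f[...,0],f[...,1])-f[...,2]-40,0,None)
    c=pix("top",[*A,.128]);vv,uu=np.mgrid[:420,:560];y=y*(np.hypot(uu-c[0],vv-c[1])<14)
    P=at("top",(y*uu).sum()/y.sum(),(y*vv).sum()/y.sum(),.128)[:2]-A;return y.sum(),P.round(4),np.degrees(np.arctan2(P[1],P[0]))
i0=cv2.resize(cv2.imread("pics/top0.png"),(560,420),interpolation=cv2.INTER_AREA)[:,:,::-1]
i1=get_image("top");print(pin(i0),pin(i1),needle("top"))
s=monitor.state();print(s["position"],s["force"])
a=i0[165:290,200:380];b=i1[165:290,200:380]
cv2.imwrite("pics/g.png",cv2.resize(np.hstack([a,b])[:,:,::-1],None,fx=2.2,fy=2.2,interpolation=cv2.INTER_CUBIC))
E
```

```text
(np.float64(1867.0), array([ 0.0203, -0.0001]), np.float64(-0.3214758518562598)) (np.float64(1961.0), array([-0.0117,  0.0169]), np.float64(124.80134436871256)) (np.float64(5.512), 1217, np.float64(1.0))
[ 0.37691156 -0.40209278  0.29473049] [-0.02414296  0.88642802 -0.30613435]
```

View pics/g.png

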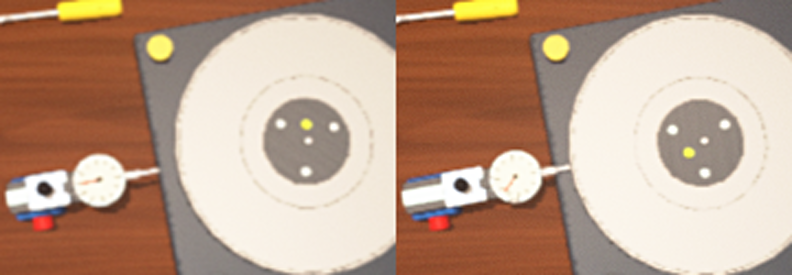

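The pin shows the platter turned 125° while the finger travelled 145°, so there was some slip. I'll check the picture saved after the first arc to see when it happened.

```bash
cat >> h.py <<'E'
def pin(n,im=None):
    im=get_image(n) if im is None else im
    f=im.astype(float);y=np.clip(np.minimum(f[...,0],f[...,1])-f[...,2]-40,0,None)
    c=pix(n,[*A,.128]);vv,uu=np.mgrid[:420,:560];y=y*(np.hypot(uu-c[0],vv-c[1])<14)
    if y.sum()<100:return None
    P=at(n,(y*uu).sum()/y.sum(),(y*vv).sum()/y.sum(),.128)[:2]-A;return n,round(y.sum()),P.round(4),round(np.degrees(np.arctan2(P[1],P[0])),1)
E
python3 - <<'E'
from h import *
print(pin("top",cv2.imread("pics/hub.png")[:,:,::-1]),pin("side"))
print(pin("side",cv2.resize(cv2.imread("pics/side0.png"),(560,420),interpolation=cv2.INTER_AREA)[:,:,::-1]))
# next contact: phi -90 
print(rel([[.571,-.205,.22]]))
E
```

```text
('top', 1968, array([0.0176, 0.0108]), np.float64(31.6)) ('side', 2086, array([-0.0138,  0.0177]), np.float64(128.0))
('side', 1934, array([0.0181, 0.0007]), np.float64(2.2))
[[0.2213, -0.1611, 0.075]]
```

Slip was small but spread over the arcs (32° of the first 35°), which puts the true peak at about pin 130–137°. I'll do a short second pass using the pin angle to centre it.

```bash
python3 - <<'E'
from h import *
print(rel([[.5254,-.195,.26],[.5254,-.195,.2045]]))
E
```

```text
[[0.1779, -0.1785, 0.0351], [0.178, -0.1783, 0.0906]]
```

carry_out --deltas '[{"delta_pos":[0.178,-0.178,0.03],"yaw":0},{"delta_pos":[0.178,-0.178,0.03],"yaw":0},{"delta_pos":[0.178,-0.178,0.03],"yaw":0},{"delta_pos":[0.178,-0.178,0.03],"yaw":0},{"delta_pos":[0.178,-0.178,0.03],"yaw":0},{"delta_pos":[0.178,-0.178,0.03],"yaw":0},{"delta_pos":[0.178,-0.178,0.06],"yaw":0},{"delta_pos":[0.178,-0.178,0.08],"yaw":0},{"delta_pos":[0.178,-0.178,0.089],"yaw":0},{"delta_pos":[0.178,-0.178,0.089],"yaw":0}]'

```text
time_s: 14.88
position: [0.5254, -0.1907, 0.2037]
tool_rot: [-3.125, -0.268, 0.011]
force: [-0.1, -0.4, -0.9]
gripper_width: -0.003
```

carry_out --deltas '[{"delta_pos":[0,0,0],"yaw":0},{"delta_pos":[0,0,0],"yaw":0}]'

```text
time_s: 15.05
position: [0.5278, -0.1939, 0.209]
tool_rot: [3.13, 0.264, 0.002]
force: [-0.6, -0.5, 0.6]
gripper_width: 0.001
```

carry_out --deltas '[{"delta_pos":[0,0,0.003],"yaw":0},{"delta_pos":[0,0,0.0055],"yaw":0},{"delta_pos":[0,0,0.0055],"yaw":0}]'

```text
time_s: 15.3
position: [0.5272, -0.194, 0.2028]
tool_rot: [3.13, 0.263, 0.001]
force: [0.5, 0.4, 0.7]
gripper_width: 0.0
```

carry_out --deltas '[{"delta_pos":[0,0,0.0007],"yaw":0},{"delta_pos":[0,0,0.0015],"yaw":0},{"delta_pos":[0,0,0.0015],"yaw":0}]'

```text
time_s: 15.55
position: [0.5271, -0.1936, 0.2009]
tool_rot: [-3.13, -0.264, -0.0]
force: [-0.5, -0.3, 0.1]
gripper_width: -0.002
```

carry_out --deltas '[{"delta_pos":[0,0,0.0005],"yaw":0},{"delta_pos":[0,0,0.001],"yaw":0},{"delta_pos":[0,0,0.001],"yaw":0}]'

```text
time_s: 15.8
position: [0.5271, -0.1935, 0.1998]
tool_rot: [-3.13, -0.265, 0.0]
force: [1.1, -0.4, -0.4]
gripper_width: -0.001
```

carry_out --deltas '[{"delta_pos":[0,0,0.0005],"yaw":0},{"delta_pos":[0,0,0.0005],"yaw":0},{"delta_pos":[0,0,0.0005],"yaw":0}]'

```text
time_s: 16.05
position: [0.5272, -0.1935, 0.1993]
tool_rot: [-3.13, -0.265, 0.0]
force: [0.3, -1.3, 0.7]
gripper_width: -0.001
```

carry_out --deltas '[{"delta_pos":[0,0,0.0005],"yaw":0},{"delta_pos":[0,0,0.0005],"yaw":0},{"delta_pos":[0,0,0.0005],"yaw":0}]'

```text
time_s: 16.3
position: [0.5272, -0.1935, 0.1988]
tool_rot: [-3.13, -0.265, 0.0]
force: [0.1, 0.8, -0.7]
gripper_width: 0.003
```

carry_out --deltas '[{"delta_pos":[0,0,0.0005],"yaw":0},{"delta_pos":[0,0,0.001],"yaw":0},{"delta_pos":[0,0,0.001],"yaw":0}]'

```text
time_s: 16.55
position: [0.5274, -0.1936, 0.1985]
tool_rot: [3.13, 0.265, 0.001]
force: [-1.2, 0.5, 4.4]
gripper_width: -0.001
```

carry_out --deltas '[{"delta_pos":[0,0,0.0004],"yaw":0},{"delta_pos":[0,0,0.0005],"yaw":0},{"delta_pos":[0,0,0.0005],"yaw":0}]'

```text
time_s: 16.8
position: [0.5277, -0.1937, 0.1985]
tool_rot: [3.13, 0.265, 0.002]
force: [-2.0, 0.8, 6.5]
gripper_width: -0.003
```

```bash
python3 - <<'E'
from h import *
print(pin("top"),pin("side"),needle("top"));arc(.5)
E
```

```text
('top', 1963, array([-0.0119,  0.0168]), np.float64(125.2)) ('side', 2080, array([-0.0139,  0.0176]), np.float64(128.4)) (np.float64(5.506), 836, np.float64(1.0))
phi -114.12877424225574 r 0.10600160709449144 t 16.95 f [-1.3  1.4  6.7] z 0.1984855139672257
[0.0009, 0.0006] [0.0036, 0.0023] [0.0082, 0.0049] [0.0143, 0.008] [0.0211, 0.0109] [0.0282, 0.0133] [0.0353, 0.0152] [0.0421, 0.0166] [0.0468, 0.0172] [0.0494, 0.0175]
```

carry_out --deltas '[{"delta_pos":[0.001,0.0005,0.0001],"yaw":0},{"delta_pos":[0.0035,0.0025,0.0003],"yaw":0},{"delta_pos":[0.008,0.005,0.0003],"yaw":0},{"delta_pos":[0.0145,0.008,0.0003],"yaw":0},{"delta_pos":[0.021,0.011,0.0003],"yaw":0},{"delta_pos":[0.028,0.0135,0.0003],"yaw":0},{"delta_pos":[0.0355,0.015,0.0003],"yaw":0},{"delta_pos":[0.042,0.0165,0.0003],"yaw":0},{"delta_pos":[0.047,0.017,0.0003],"yaw":0},{"delta_pos":[0.0495,0.0175,0.0003],"yaw":0}]'

```text
time_s: 17.78
position: [0.5802, -0.2023, 0.1985]
tool_rot: [3.13, 0.265, 0.003]
force: [-2.4, 2.1, 8.2]
gripper_width: -0.001
```

```bash
python3 - <<'E'
from h import *
print(pin("top"),pin("side"),needle("top"));arc(.4);arc(-.3)
E
```

```text
('top', 2028, array([-0.0176,  0.0095]), np.float64(151.7)) ('side', 2062, array([-0.0199,  0.0104]), np.float64(152.4)) (np.float64(5.366), 967, np.float64(0.99))
phi -84.87502007444441 r 0.105651721654745 t 17.9333 f [1.5 2.9 5.5] z 0.19858388989515416
[0.0008, 0.0001] [0.0034, 0.0002] [0.0076, 0.0003] [0.0131, 0.0002] [0.019, -0.0002] [0.0249, -0.001] [0.0307, -0.002] [0.036, -0.0033] [0.0397, -0.0044] [0.0417, -0.005] 
phi -84.87502007444441 r 0.105651721654745 t 17.9333 f [1.5 2.9 5.5] z 0.19858388989515416
[-0.0006, -0.0001] [-0.0025, -0.0002] [-0.0057, -0.0006] [-0.0097, -0.0012] [-0.0141, -0.0021] [-0.0184, -0.0031] [-0.0227, -0.0043] [-0.0266, -0.0056] [-0.0293, -0.0066] [-0.0307, -0.0072]
```

Pin-based data (0°: 2.90, 31.6°: 3.68, 125°: 5.51, 152°: 5.37) put the peak at pin ≈127°. Turning back by about 25°.

```bash
python3 - <<'E'
from h import *
arc(-.47)
th=np.radians([-.3,31.6,125.2,151.7]);y=np.array([2.895,3.675,5.508,5.366]);M=np.c_[np.ones(4),np.cos(th),np.sin(th)];k=np.linalg.lstsq(M,y,rcond=None)[0]
print(k[0],np.hypot(*k[1:]),np.degrees(np.arctan2(k[2],k[1])),(M@k-y).round(3))
E
```

```text
phi -84.87502007444441 r 0.105651721654745 t 17.9333 f [1.5 2.9 5.5] z 0.19858388989515416
[-0.001, -0.0001] [-0.004, -0.0004] [-0.0089, -0.0011] [-0.0152, -0.0023] [-0.0219, -0.0041] [-0.0285, -0.0063] [-0.0349, -0.009] [-0.0407, -0.0118] [-0.0447, -0.014] [-0.0468, -0.0152] 
3.903036265970598 1.5941788147232128 129.35864199697752 [-0.009  0.013 -0.015  0.012]
```

carry_out --deltas '[{"delta_pos":[-0.001,0,0],"yaw":0},{"delta_pos":[-0.004,-0.0005,0],"yaw":0},{"delta_pos":[-0.009,-0.001,0],"yaw":0},{"delta_pos":[-0.015,-0.0025,0],"yaw":0},{"delta_pos":[-0.022,-0.004,0],"yaw":0},{"delta_pos":[-0.0285,-0.0065,0],"yaw":0},{"delta_pos":[-0.035,-0.009,0],"yaw":0},{"delta_pos":[-0.0405,-0.012,0],"yaw":0},{"delta_pos":[-0.0445,-0.014,0],"yaw":0},{"delta_pos":[-0.0445,-0.014,0],"yaw":0}]'

```text
time_s: 18.77
position: [0.5321, -0.1969, 0.1985]
tool_rot: [3.128, 0.264, 0.001]
force: [-2.0, -0.9, 8.3]
gripper_width: 0.005
```

```bash
python3 - <<'E'
from h import *
print(pin("top"),needle("top"),monitor.state()["force"])
E
```

```text
('top', 2003, array([-0.0128,  0.016 ]), np.float64(128.6)) (np.float64(5.507), 774, np.float64(1.0)) [-1.54517885  0.45174341  8.45107961]
```

Pin at 128.6° and needle at 5.51, which is on the peak. Lifting off and clearing.

carry_out --deltas '[{"delta_pos":[0,0,-0.001],"yaw":0},{"delta_pos":[0,0,-0.003],"yaw":0},{"delta_pos":[0,0,-0.01],"yaw":0},{"delta_pos":[0,0,-0.04],"yaw":0},{"delta_pos":[0,0,-0.08],"yaw":0},{"delta_pos":[0,0,-0.1],"yaw":0},{"delta_pos":[0,0,-0.1],"yaw":0},{"delta_pos":[0,0,-0.1],"yaw":0},{"delta_pos":[0,0,-0.1],"yaw":0}]'

```text
time_s: 19.62
position: [0.5319, -0.1957, 0.2958]
tool_rot: [-3.129, -0.265, 0.004]
force: [0.7, -0.2, -1.0]
gripper_width: -0.004
```

```bash
python3 - <<'E'
from h import *
from cell import arm
p=pin("top");n=needle("top");p2=pin("top");s=monitor.state();print(p,p2,n,s["position"],s["force"],s["joint_vel"].round(3))
if p and abs(p2[3]-128)<7 and n[0]>5.4: print(arm.job_done())
E
```

```text
('top', 1990, array([-0.0128,  0.0159]), np.float64(128.8)) ('top', 1979, array([-0.0128,  0.0159]), np.float64(128.8)) (np.float64(5.509), 1190, np.float64(1.0)) [ 0.53169072 -0.19558303  0.29477741] [ 0.00328937  0.04782867 -0.17002424] [ 0.001 -0.    -0.007  0.001  0.    -0.   ]
the job is handed in; nothing more can be done
None
```

The job is handed in at about 20 s, with the gauge home and the rim's high spot at the gauge tip as far as I can measure. No verdict is reported.

**What I did:**
- I pushed the gauge home with the shut fingers until it hit its stop at about 27 N, then backed off.
- I turned the platter with a fingertip at about 0.107 m radius, reading 4–8.5 N, with the commanded speed peaking below 1.4 rad/s.
- I stopped at the high spot and lifted straight off.

**Last checks:**
- **Platter:** the yellow pin stood still at 128.8° in two pictures after letting go. The fitted high spot is at 129°, within a few degrees.
- **Needle:** it read 5.51, level with the highest reading seen.
- **Robot:** the finger was about 96 mm above the platter, with no meaningful force on the tool.

**What disagreed:** on the first pass the finger slipped. It travelled 145° while the pin showed the platter had turned only 125°, so I did a second pass using the pin angle.

**Not fully verified:**
- The top of the needle's swing is flat, so its reading alone could not place the peak closely; the peak comes from a four-point fit.
- The side camera did not give a usable needle reading.
- I did not measure the weight, valve, screwdriver or tonearm again at the end. I kept the arm clear of them.

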